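Fit the drive shaft of a bench mixer

TASK

Lift the drive shaft with the orange head out of its holder and thread it down through the holes of both arms of the white bench mixer. With light downward pressure turn it until the flat tang at its foot drops into the drive coupling, then leave it fully home and released. Be gentle: do not force the shaft against the mixer, do not wrench the drive round with it, do not drop it in, and leave the bottle, jar and slide box where they are.

Things in the scene. Friction and masses are not known exactly. Their poses are not given: they have to be found in the camera images.
- shaft: Loose upright steel shaft, 157 mm long, 0.14 to 0.24 kg. Origin: centre of its lower end, z up along it. From below: flat tang, 14 mm wide (along x), 5 mm thick (y), 11 mm long; round rod 16 mm in diameter (first 3 mm tapered from 13 mm) to z = 117 mm; orange head from 117 to 157 mm.
- shaft_grip (a point): The place to grip the shaft, inside its orange head, 139 mm above the shaft's lower end. The head is a block 34 mm (x) by 18 mm (y) by 40 mm tall, its wide sides parallel to the tang's: grip across the 18 mm from above. Axes as the shaft's.
- holder: Fixed blue block, 80 x 80 mm on a 100 x 100 mm grey foot, top at 50 mm, with one vertical hole 19 mm in diameter whose floor is 8 mm above the bench: the shaft stands 42 mm deep in it. Origin on the bench on the hole's axis.
- mixer: Fixed white bench mixer. Origin on the bench on the vertical axis of its shaft holes, z up. Body 190 x 130 mm, 45 mm tall, reaching 50 mm to +x of the axis; column on the -x side, 85 to 135 mm from the axis, 144 mm tall with a blue cap. Two aluminium arms, 48 mm wide and 12 mm thick, reach out from the column and end 24 mm beyond the axis.
- upper_hole (a point): Centre of the mouth of the upper arm's hole, on its top face 140 mm above the bench. Vertical hole 17.6 mm in diameter, mouth chamfered 1.5 mm; a side load on the threaded shaft means it is off the axis. With the shaft fully home the head's underside is 7 mm above this face. Axes as the mixer's.
- lower_hole (a point): Centre of the mouth of the lower arm's hole, on its top face 97 mm above the bench; same size and axis as the upper one. Axes as the mixer's.
- coupling_top (a point): Centre of the steel drive coupling's top face, 40 mm above the bench in a 44 mm square well, axes as the mixer's. It has a slot 16 x 7 mm, 10 mm deep; the shaft is home with its lower end on the slot's floor, 30 mm above the bench. The slot's long way lies anywhere within 0.7 rad either side of the mixer's x axis: not measured, to be felt for.
- coupling_floor (a point): Centre of the slot's floor at rest. The coupling is sprung: gives up to 6 mm downward (3 N at first, 1 N more per mm, then a hard stop). Stiff to turn (0.15 N m) it stays put while the tang rubs on its face; when the tang meets the slot's edge it springs up round it and the push vanishes. Some 0.08 rad farther the tang is free in the slot; beyond 0.15 to 0.3 rad it twists on its sides and wrenches the drive round.
- drive (a joint): How far the drive coupling has been wrenched round from where it stood at the start, in rad, counter-clockwise from above; 0 at the start whatever the slot's direction.
- bottle: Bystander: loose amber bottle with black cap, 64 mm in diameter, 150 mm tall. Origin at the centre of its underside.
- jar: Bystander: loose clear jar with white lid, 64 mm in diameter, 80 mm tall. Origin at the centre of its underside.
- slide_box: Bystander: loose yellow slide box with grey lid, 91 x 111 mm, 40 mm tall. Origin at the centre of its underside.

How it is judged:
On the way, in this order (a step that is already met when the one before it is completed fails the run):
1. the shaft's foot is in the upper arm's hole (horizontal distance between shaft and upper_hole below 0.004 m and z of shaft in the frame of upper_hole below -0.008 m and angle between shaft's own z axis and vertical below 0.15 rad), for 0.1 s.
2. the shaft goes through both arms (horizontal distance between shaft and lower_hole below 0.004 m and z of shaft in the frame of lower_hole below -0.014 m and angle between shaft's own z axis and vertical below 0.08 rad), for 0.1 s.
At the end, for the whole second after the job is handed in: The shaft stands upright (within 0.06 rad) through both arms, its lower end on the mixer's axis (within 4 mm) and in the coupling's slot, 25 to 33.5 mm above the bench (fully home is 30 mm), released and at rest (z of shaft in the frame of mixer between 0.025 and 0.0335 m and horizontal distance between shaft and mixer below 0.004 m and angle between shaft's own z axis and vertical below 0.06 rad and linear speed of shaft below 0.02 m/s and contact force between the fingers and shaft below 0.2 N); the robot touches nothing.
It fails at once if the shaft is pushed, dropped or twisted against the mixer with more than 30 N (contact force between shaft and mixer above 30 N).
It fails at once if the drive is wrenched round by more than 0.1 rad (value of joint drive above 0.1 rad or value of joint drive below -0.1 rad).
It fails at once if the shaft drops freely inside the mixer (horizontal distance between shaft and mixer below 0.01 m and z of shaft in the frame of mixer below 0.13 m and linear speed of shaft above 0.5 m/s).
It fails at once if the bottle, jar or slide box is moved by more than 15 mm (distance of any of bottle, jar, slide_box from where it was at the start of the episode above 0.015 m).
It also fails if it takes over 61 s, if anything falls off the work surface, if the arm or the gripper's body presses on something with over 40 N, if the wrist force passes 120 N, or if a joint passes its speed limit or range.

ROBOT

A 6-joint arm with a two-finger parallel gripper is mounted at the origin on the work surface. World frame = base frame: x ahead of the robot, y to its left, z up, the work surface at z = 0. Lengths are in m, angles in rad, forces in N, time in s.
With the tool pointing down it reaches from about 0.25 to 0.8 m from the base axis. Payload 3.9 kg.
Tool frame: the origin (TCP) lies at the very end of the fingers, on their centre line; the grasp point (between the pads) lies bot.tcp_to_grasp behind it (bot.tcp_to_grasp is the distance from the TCP to the grasp point, in m); z points along the fingers, y is the direction in which the jaws open and shut (so a half turn about z gives the same grasp; the last joint's range is limited). The gripper opens to 85 mm and grips with 20 to 120 N. Pads are 22 mm wide; open, the fingers measure 114 mm over their backs; the gripper's body (76 mm by 85 mm) begins 54 mm behind the grasp point. The pads swing forward as they close: fully open they stand 13 mm farther back than shut.
Start: joints at [0, 0.26, -0.138, 1.173, 0, 1.571], TCP at [0.525, -0, 0.231] pointing down, gripper open.
Joint ranges: [-2.78, 2.78], [-0.83, 1.72], [-1.28, 1.37], [-1.9, 2.12], [-1.57, 1.48], [-3.14, 3.14]. Speed limits (rad/s): [2.57, 2.57, 3.14, 3.14, 3.14, 3.14].

INTERFACE

Orientations are given as a unit quaternion [x, y, z, w].
In Python, from station import bot, get_image gives the robot as it stands. Calls block until the motion is done:
- bot.goto(position, orientation): joint-space move of the TCP to a pose.
- bot.move_linear(position, rot=None, vel=0.15, f_stop=None): straight line of the TCP; rot=None keeps the orientation; vel is the mean speed in m/s. With f_stop (N) it stops when the force on the tool has changed by that much, and returns True; else False.
- bot.goto_joints(angles): joint-space move.
- bot.gripper_to(opening, effort=None): finger opening in m; effort is the grip in N (None keeps the last); returns when the fingers have stopped.
- bot.sleep(seconds).
- bot.solve_ik(position, orientation): joint angles nearest the present ones, or None.
- bot.read_state(): the state.
- get_image(name): name is "scene" or "side" or "wrist"; returns a dict with "frame" (420x560x3 uint8, red, green, blue), "K" (3x3 intrinsics, pixels), "eye" and "orientation" of the camera in the world; the wrist camera has in their place "tool_from_camera" (4x4, takes a point from camera to tool coordinates, whose origin is the TCP and whose axes are the flange's). Camera axes: x right, y up, looking along -z (the intrinsics and any distortion apply to the point x, -y, -z); pixel columns grow to the right and rows downward; lengths in m; the calibration is good to about 2 mm. A picture is of the moment at which its call begins: read the wrist's pose just before it. There is no depth.
A pose or a line that the arm cannot do raises bot.IKError and nothing moves.
- bot.job_done(): hands the job in, once; it reports no verdict.
The state is a dict: "time_s": time; "qpos": joint angles; "qd": joint speeds; "joint_efforts": joint torques, N m; "ee_pos": TCP position; "orientation": TCP orientation; "wrist_force": force on the tool from outside, world axes, zero at the start; "torque": the same for the moment, N m; "grip_width": finger opening in m.
Only numpy, scipy, OpenCV 4.12 (cv2) and the standard library are available. Lean on these libraries where they do the work, as an engineer would, in place of code of your own. Each camera call takes 0.05 s, during which the arm holds its last target. There are 200 camera calls.

## Working session

There is one attempt and no reset: what is moved stays moved. The work goes in short steps, each a Python script; the robot and the scene stay as the last script left them, time stands still between calls to the robot, and variables do not carry over. Pictures are saved under pics/ and viewed, about 8 in all and at most 12, crops included, and the job is handed in when it is done.

```bash
ls; mkdir -p pics
cat > h.py <<'E'
import numpy as np, cv2
from scipy.spatial.transform import Rotation as R
from station import bot, get_image
def snap(name,fn=None):
    s=bot.read_state(); im=get_image(name)
    if fn: cv2.imwrite('pics/'+fn,im['frame'][:,:,::-1])
    if name=='wrist':
        T=np.eye(4);T[:3,:3]=R.from_quat(s['orientation']).as_matrix();T[:3,3]=s['ee_pos']
        C=T@np.array(im['tool_from_camera']); im['Rm'],im['e']=C[:3,:3],C[:3,3]
    else:
        im['Rm']=np.array(im['orientation']);im['e']=np.array(im['eye'])
        if im['Rm'].size==4: im['Rm']=R.from_quat(im['Rm'].ravel()).as_matrix()
    return im
def ray(im,u,v):
    K=np.array(im['K']); d=np.array([(u-K[0,2])/K[0,0],-(v-K[1,2])/K[1,1],-1.])
    return im['e'],im['Rm']@d
def onz(im,u,v,z):
    e,d=ray(im,u,v); return e+d*(z-e[2])/d[2]
def proj(im,p):
    K=np.array(im['K']);c=im['Rm'].T@(np.array(p)-im['e']); return K[0,0]*c[0]/-c[2]+K[0,2],K[1,1]*-c[1]/-c[2]+K[1,2]
E
python3 - <<'E'
from h import *
s=bot.read_state();print(s['ee_pos'],s['orientation'],bot.tcp_to_grasp,s['time_s'])
for n in ('scene','side','wrist'):
    im=snap(n,n+'0.png');print(n,im['e'],im['Rm'].tolist(),im['K'],[k for k in im])
a=[cv2.imread('pics/%s0.png'%n) for n in('scene','side')]
E
```

```text
pics
[ 5.24290538e-01 -2.00916137e-05  2.30468346e-01] [ 7.07123066e-01  7.07089799e-01 -6.99720061e-04 -7.04907988e-04] 0.0187 0.0
scene [1.15330718 0.17725343 0.99240565] [[-0.2786013366638287, -0.8189707137763879, 0.5016654913243705], [0.9604065810401828, -0.23719013675902634, 0.14615073766129702], [-0.000703067446906458, 0.522520630215524, 0.8526263523345597]] [[480.65478509   0.         280.35753624]
 [  0.         480.65478509 214.85873161]
 [  0.           0.           1.        ]] ['frame', 'K', 'eye', 'orientation', 'Rm', 'e']
side [ 0.58102912 -0.70542339  0.88528372] [[0.997460376395692, 0.04834684205921799, -0.052300864079533604], [-0.07112161270233425, 0.7153888672931905, -0.6950974642160518], [0.0038096885940962742, 0.6970519000876959, 0.71701055421587]] [[530.62162605   0.         280.89650605]
 [  0.         530.62162605 218.00002842]
 [  0.           0.           1.        ]] ['frame', 'K', 'eye', 'orientation', 'Rm', 'e']
wrist [0.52575003 0.06849704 0.37363098] [[0.999997165096052, -0.0011343900933690986, 0.0020935517605658043], [0.0005228359439414034, 0.9623743738431363, 0.2717265007550898], [-0.002323024415245122, -0.27172463585244927, 0.9623722387041401]] [[353.21408061   0.         281.96828964]
 [  0.         353.21408061 206.4400001 ]
 [  0.           0.           1.        ]] ['frame', 'K', 'tool_from_camera', 'Rm', 'e']
```

View pics/scene0.png

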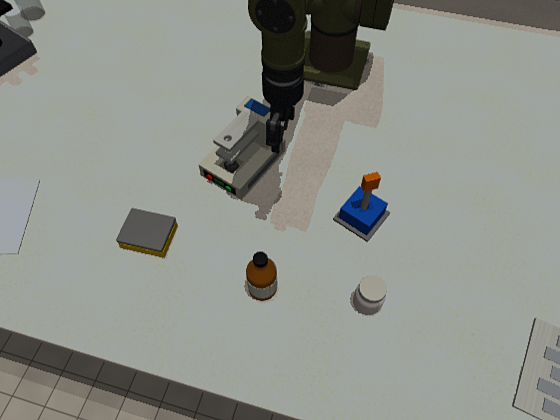

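View pics/side0.png

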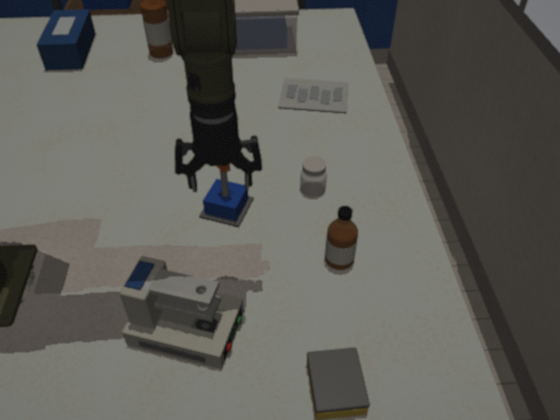

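The scene view shows the orange head at about (371,180), the holder at (363,212) and the upper arm's hole at (228,138). The side view has the upper hole at (201,290), and the gripper hides the head. I'll locate these roughly from the two views, then look from near.

Run:
```python
from h import *
im=snap('scene');sd=snap('side')
print('hole',onz(im,228,138,.14),onz(sd,201,290,.14))
f=im['frame'].astype(int);m=((f[:,:,0]>150)&(f[:,:,1]<130)&(f[:,:,2]<70)).astype(np.uint8);m[:150]=0
n,l,st,c=cv2.connectedComponentsWithStats(m);i=1+np.argmax(st[1:,4]);print(st[i],c[i])
p=onz(im,*c[i],.147);print('head',p)
for n_,cam,u,v,z in(('bottle',im,262,293,0),('jar',im,371,290,.07),('holderfoot c',im,362,219,0),('cap',im,258,107,.147),('cap',sd,143,275,.144)):
    print(n_,onz(cam,u,v,z))
# hover with camera above the head
q=bot.read_state()['orientation']
bot.goto([p[0],p[1]-.01,.30],q)
w=snap('wrist','w1.png');print(bot.read_state()['ee_pos'],proj(w,p),bot.read_state()['time_s'])
```

```text
hole [ 0.48570709 -0.14275501  0.14      ] [ 0.48518219 -0.14681844  0.14      ]
[364 172  17   9  90] [371.77777778 176.25555556]
head [0.50639242 0.1954675  0.147     ]
bottle [0.77448361 0.02454101 0.        ]
jar [0.73262413 0.2483693  0.07      ]
holderfoot c [0.52593192 0.19927733 0.        ]
cap [ 0.38016709 -0.10332492  0.147     ]
cap [ 0.38272185 -0.11012499  0.144     ]
[0.50624229 0.18413569 0.29924323] (np.float64(281.2740723155929), np.float64(177.16606131410308)) 1.1083
```

View pics/w1.png

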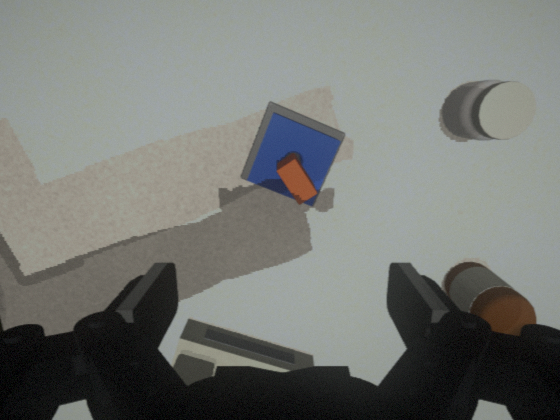

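The wrist view shows the head at about (297,180), its wide side at roughly 60° in the image, and the holder around it. I'll put the camera straight above the head and measure it.

```bash
cat >> h.py <<'E'
def head(im,ztop,lo=0):
    f=im['frame'].astype(np.int32)
    m=((f[:,:,0]>80)&(f[:,:,0]>1.8*f[:,:,1])&(f[:,:,0]>2.5*f[:,:,2])).astype(np.uint8);m[300:]=0
    n,l,st,c=cv2.connectedComponentsWithStats(m);i=1+np.argmax(st[1:,4])
    k=l==i; r=f[:,:,0]; med=np.percentile(r[k],70); k2=(k&(r>med*.85)).astype(np.uint8)
    rect=cv2.minAreaRect(cv2.findContours(k2,0,2)[0][0] if 0 else max(cv2.findContours(k2,0,2)[0],key=cv2.contourArea))
    b=np.array([onz(im,*p,ztop) for p in cv2.boxPoints(rect)])
    e=[b[1]-b[0],b[2]-b[1]];L=[np.linalg.norm(x) for x in e];d=e[int(L[1]>L[0])]
    return b.mean(0),np.arctan2(d[1],d[0]),sorted(L),st[i],k2.sum(),rect
E
python3 - <<'E'
from h import *
w=snap('wrist');c,a,L,st,n,_=head(w,.165);print(c,a,L,st,n)
q=bot.read_state()['orientation']
for _ in range(2):
    bot.goto([c[0],c[1]-.0685,.26],q); w=snap('wrist','w2.png');c,a,L,st,n,rc=head(w,.165);print(c,np.degrees(a),L,st,n,rc)
f=w['frame'];x,y=int(rc[0][0]),int(rc[0][1]);
cv2.imwrite('pics/w2c.png',cv2.resize(f[max(0,y-70):y+90,x-100:x+100,::-1],None,fx=3,fy=3))
b=f.astype(int);m=((b[:,:,2]>1.8*b[:,:,0])&(b[:,:,2]>60)).astype(np.uint8);cn=max(cv2.findContours(m,0,2)[0],key=cv2.contourArea)
r=cv2.minAreaRect(cv2.convexHull(cn));B=np.array([onz(w,*p,.05) for p in cv2.boxPoints(r)]);print('holder',B.mean(0),np.linalg.norm(B[1]-B[0]),np.linalg.norm(B[2]-B[1]))
E
```

```text
[0.50454603 0.20554676 0.165     ] 0.4662633064327213 [np.float64(0.00035593847607762815), np.float64(0.0017750546265851114)] [278 167   3   3   4] 3Traceback (most recent call last):
  File "<stdin>", line 5, in <module>
  File "h.py", line 24, in head
    n,l,st,c=cv2.connectedComponentsWithStats(m);i=1+np.argmax(st[1:,4])
                                                     ~~~~~~~~~^^^^^^^^^^
    return _wrapfunc(a, 'argmax', axis=axis, out=out, **kwds)
    return bound(*args, **kwds)
ValueError: attempt to get argmax of an empty sequence
```

```bash
python3 - <<'E'
s=open('h.py').read()
s=s.replace("m=((f[:,:,0]>80)&(f[:,:,0]>1.8*f[:,:,1])&(f[:,:,0]>2.5*f[:,:,2])).astype(np.uint8);m[300:]=0","m=((f[:,:,0]>80)&(f[:,:,0]>1.7*f[:,:,1])&(f[:,:,0]>1.7*f[:,:,2])).astype(np.uint8);m[300:]=0;m[:,430:]=0")
open('h.py','w').write(s)
E
python3 - <<'E'
from h import *
w=snap('wrist','w2a.png');f=w['frame']
c,a,L,st,n,rc=head(w,.165);print(c,np.degrees(a),L,st,n,rc, f[int(rc[0][1]),int(rc[0][0])])
q=bot.read_state()['orientation']
if L[1]>.025:
  for _ in range(2):
    bot.goto([c[0],c[1]-.0685,.26],q); w=snap('wrist','w2.png');c,a,L,st,n,rc=head(w,.165);print(c,np.degrees(a),L,st,n,rc)
f=w['frame'];x,y=int(rc[0][0]),int(rc[0][1]);
cv2.imwrite('pics/w2c.png',cv2.resize(f[max(0,y-70):y+90,x-100:x+100,::-1],None,fx=3,fy=3))
b=f.astype(int);m=((b[:,:,2]>1.8*b[:,:,0])&(b[:,:,2]>60)).astype(np.uint8);cn=max(cv2.findContours(m,0,2)[0],key=cv2.contourArea)
r=cv2.minAreaRect(cv2.convexHull(cn));B=np.array([onz(w,*p,.05) for p in cv2.boxPoints(r)]);print('holder',B.mean(0),np.linalg.norm(B[1]-B[0]),np.linalg.norm(B[2]-B[1]))
E
```

```text
[0.52011748 0.19080288 0.165     ] -55.67831418788505 [np.float64(0.013301302317682732), np.float64(0.02355530741557578)] [288 115  31  33 236] 228 ((304.0341796875, 127.50731658935547), (36.24967575073242, 20.74232292175293), 57.094757080078125) [151  88  57]
holder [0.51860889 0.1957004  0.05      ] 0.0790900605968955 0.07878522142915921
```

View pics/w2c.png

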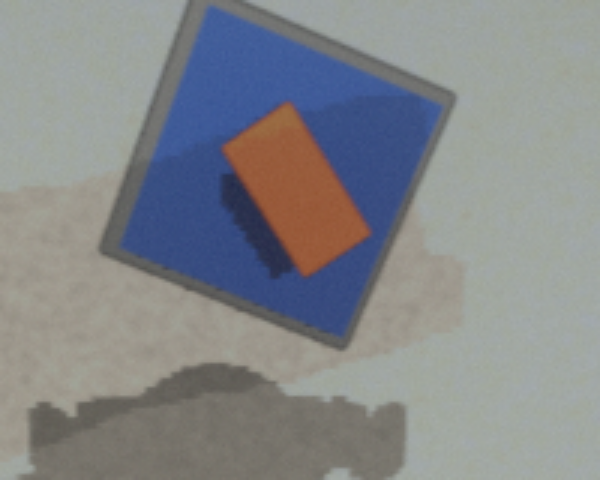

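The crop shows the head's top nearly face-on, with corners at (290,100), (370,235), (306,277) and (222,148). The holder came out at 79 mm against 80 mm given. The colour mask was too tight, so I'll use the whole blob.

```bash
sed -i 's/1\.7\*f\[:,:,1\]/1.35*f[:,:,1]/;s/1\.7\*f\[:,:,2\]/1.7*f[:,:,2]/;s/med\*\.85/0/' h.py
python3 - <<'E'
from h import *
q=bot.read_state()['orientation']
for i in range(2):
    w=snap('wrist');c,a,L,st,n,rc=head(w,.165);print(c,np.degrees(a),L,st[4],rc)
    if i==0: bot.goto([c[0],c[1]-.0685,.26],q)
# mixer hover
bot.goto([.486,-.145-.0685,.26],q)
w=snap('wrist','m1.png');print(bot.read_state()['ee_pos'],bot.read_state()['time_s'],bot.read_state()['wrist_force'],[proj(w,[.486,-.145,z]) for z in(.14,.097)])
E
```

```text
[0.51878513 0.19553871 0.165     ] -55.89695637721682 [np.float64(0.017290135938478352), np.float64(0.033381593068199523)] 1378 ((301.061767578125, 121.0970687866211), (51.770137786865234, 27.15056037902832), 57.52880859375)
[0.51851253 0.19533006 0.165     ] -56.076803753335 [np.float64(0.017214903667725292), np.float64(0.033570810085557505)] 1422 ((277.9638977050781, 107.16606903076172), (53.35475158691406, 27.15804672241211), 57.2647705078125)
[ 0.48643188 -0.21235163  0.26002569] 3.3083 [0.31397109 0.72469892 0.61578535] [(np.float64(280.2266896081139), np.float64(108.04944630385225)), (np.float64(280.5722306397015), np.float64(107.85362221764511))]
```

View pics/m1.png

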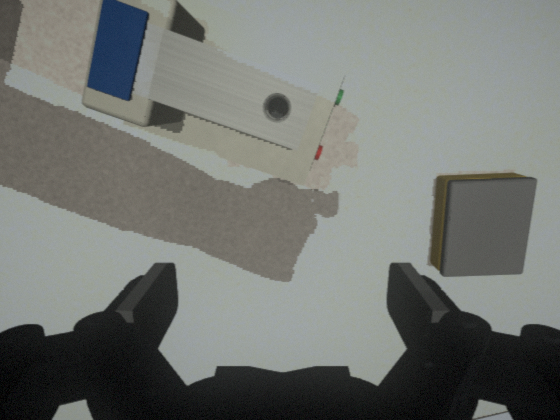

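Head measures 17.2 × 33.6 mm (given 18 × 34) and agrees with the holder's centre. The hole is at about (277,107) and the cap at (118,50), so the mixer's yaw is about -20°. Next I'll measure the hole at two opposite wrist yaws to cancel the camera bias.

```bash
cat >> h.py <<'E'
def quat(yaw): # tool x at world angle yaw, z down
    c,s=np.cos(yaw),np.sin(yaw)
    return R.from_matrix(np.array([[c,s,0],[s,-c,0],[0,0,-1]])).as_quat()
def hole(im,guess,z):
    u,v=map(int,proj(im,guess)); g=cv2.cvtColor(im['frame'],cv2.COLOR_RGB2GRAY)
    y0,x0=v-28,u-28; p=g[y0:v+28,x0:u+28]
    t,m=cv2.threshold(p,0,255,cv2.THRESH_BINARY_INV+cv2.THRESH_OTSU)
    n,l,st,c=cv2.connectedComponentsWithStats(m)
    i=min((i for i in range(1,n) if st[i,4]>150),key=lambda i:np.hypot(*(c[i]-28)))
    e=cv2.fitEllipse(cv2.convexHull(max(cv2.findContours((l==i).astype(np.uint8),0,2)[0],key=cv2.contourArea)))
    return onz(im,e[0][0]+x0,e[0][1]+y0,z),e,st[i]
E
python3 - <<'E'
from h import *
g=np.array([.4855,-.1445,.14])
for yaw in (np.pi/2,-np.pi/2):
    d=np.array([np.cos(yaw),np.sin(yaw),0])
    for k in range(2):
        bot.goto(list(g[:2]-.0685*d[:2])+[.26],quat(yaw));bot.sleep(.25)
        w=snap('wrist','m2%d.png'%(yaw>0));s=bot.read_state()
        try: p,e,st=hole(w,g,.14);print(np.degrees(yaw),p,e[1],st[4],s['ee_pos'])
        except Exception as x: print('fail',x)
    f=w['frame'].astype(int);m=((f[:,:,2]>1.6*f[:,:,0])&(f[:,:,2]>50)).astype(np.uint8)
    r=cv2.minAreaRect(cv2.convexHull(max(cv2.findContours(m,0,2)[0],key=cv2.contourArea)))
    B=np.array([onz(w,*q,.144) for q in cv2.boxPoints(r)]);c=B.mean(0);v=p-c
    print('cap',c,np.linalg.norm(B[1]-B[0]),np.linalg.norm(B[2]-B[1]),'dist',np.linalg.norm(v[:2]),'yaw',np.degrees(np.arctan2(v[1],v[0])),r)
print(s['time_s'],s['qpos'])
a=[cv2.imread('pics/m2%d.png'%i)[50:190,180:380] for i in(1,0)]
cv2.imwrite('pics/m2.png',cv2.resize(np.hstack(a),None,fx=2,fy=2))
E
```

```text
90.0 [ 0.48345077 -0.14416757  0.14      ] (26.339839935302734, 27.500690460205078) 571 [ 0.48554753 -0.21294534  0.26000369]
90.0 [ 0.48335769 -0.14407348  0.14      ] (26.50827407836914, 27.319860458374023) 567 [ 0.48548222 -0.21302409  0.25999354]
cap [ 0.37508556 -0.1072987   0.144     ] 0.0614347472461928 0.029582922114607602 dist 0.11434701248184075 yaw -18.760123158010696 ((117.80769348144531, 47.96152877807617), (46.28340148925781, 94.92019653320312), 11.309932708740234)
-90.0 [ 0.48316177 -0.14543641  0.14      ] (25.290971755981445, 26.98731231689453) 526 [ 0.48550194 -0.0760429   0.25998983]
-90.0 [ 0.48335786 -0.14526945  0.14      ] (25.724964141845703, 27.156618118286133) 530 [ 0.48549627 -0.07598571  0.2599768 ]
cap [ 0.3748786  -0.10669118  0.144     ] 0.05945522670724567 0.028717238010941157 dist 0.11513484016170246 yaw -19.576814402337057 ((434.0521545410156, 160.0232696533203), (38.56376647949219, 84.53047180175781), 24.057350158691406)
7.7 [-1.55260101e-01  1.91331878e-01 -1.54444468e-01  1.22506663e+00
  1.25603849e-05 -1.72609131e+00]
```

View pics/m2.png

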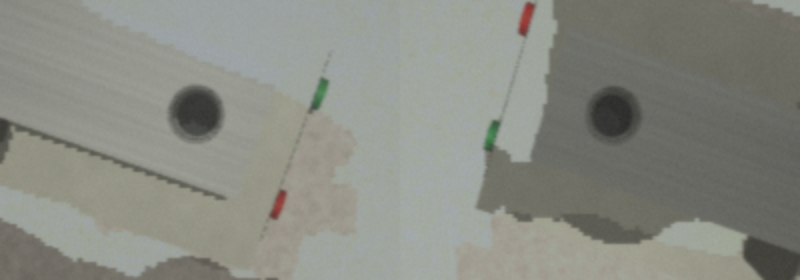

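The hole agrees within 1.2 mm between the yaws (mean 0.4834, -0.1447), and its 20.6 mm mouth is as expected. Mixer yaw is about -19.2°. Now to grasp and lift.

Run:
```python
from h import *
h=np.array([.5185,.1948]);q=quat(np.radians(-56));H=[.48336,-.14467]
for p,y in ((h.tolist()+[.128],-56),(H+[.29],-62),(H+[.15],-62),(H+[.15],23)): print(bot.solve_ik(p,quat(np.radians(y))))
P=lambda t:print(t,(lambda s:(round(s['time_s'],2),np.round(s['ee_pos'],4),np.round(s['wrist_force'],2),round(s['grip_width'],4)))(bot.read_state()))
bot.gripper_to(.055)
bot.goto(h.tolist()+[.235],q);bot.sleep(.1);P('above')
print(bot.move_linear(h.tolist()+[.1283],vel=.1,f_stop=5));P('down')
bot.gripper_to(0,60);P('grip')
print(bot.move_linear(h.tolist()+[.285],vel=.1));bot.sleep(.2);P('lift')
bot.goto(H+[.285],quat(np.radians(-60)));bot.sleep(.3);P('over mixer')
snap('scene','s2.png');snap('side','d2.png');
a=cv2.imread('pics/s2.png')[60:200,160:330];b=cv2.imread('pics/d2.png')[180:320,100:270]
cv2.imwrite('pics/c2.png',cv2.resize(np.hstack([a,b]),None,fx=2.3,fy=2.3))
```

```text
[ 0.35938347  0.37155235 -0.25566296  0.94358102  0.         -1.80482481]
[-0.29081514  0.20635302 -0.05731804  1.30712527  0.         -2.35030365]
[-0.29081514  0.27540905 -0.33842312  0.95696416  0.         -2.35030365]
[-0.29081514  0.27540905 -0.33842312  0.95696416  0.          2.44935179]
above (9.28, array([0.5188, 0.1934, 0.2353]), array([-0.04,  0.54, -0.31]), 0.055)
False
down (10.49, array([0.5191, 0.195 , 0.129 ]), array([ 0.1 , -1.04, -0.18]), 0.0551)
grip (10.91, array([0.5188, 0.1949, 0.1289]), array([-0.65, -0.47,  3.98]), 0.0171)
False
lift (12.82, array([0.5183, 0.1947, 0.2846]), array([-0.93,  0.56, -1.86]), 0.0171)
over mixer (14.42, array([ 0.4837, -0.1439,  0.285 ]), array([-0.17,  0.32, -1.91]), 0.0176)
```

View pics/c2.png

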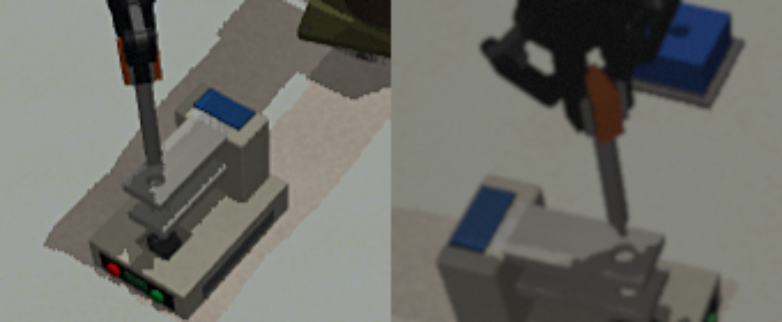

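The shaft is held upright just above the hole, and the wrist force gives about 0.19 kg. In the present wrist branch the coupling sweep would run out of j6's range. The tang is symmetric, so I'll turn half a turn in the air (j6 ≈ 0.76) and then insert with a force stop.

```bash
cat >> h.py <<'E'
H=np.array([.48336,-.14467])
def P(t): s=bot.read_state();print(t,round(s['time_s'],2),np.round(s['ee_pos'],4),'F',np.round(s['wrist_force'],2),'T',np.round(s['torque'],3));return s
E
python3 - <<'E'
from h import *
q=quat(np.radians(119))
j=bot.solve_ik([*H,.285],q);print(np.round(j,2))
bot.goto([*H,.285],q);bot.sleep(.3);s=P('turned')
c=H+(H-s['ee_pos'][:2]);bot.move_linear([*c,.285],vel=.02);bot.sleep(.2);s=P('corr')
for z in (.262,.248):
    r=bot.move_linear([*c,z],vel=.04,f_stop=6);bot.sleep(.1);s=P(r)
    if r: break
E
```

```text
[-0.29  0.21 -0.07  1.29  0.    0.77]
turned 17.48 [ 0.4833 -0.1447  0.285 ] F [-0.07 -0.87 -2.65] T [ 0.055 -0.006 -0.055]
corr 17.93 [ 0.4834 -0.1447  0.285 ] F [-1.08 -0.27 -2.55] T [ 0.012  0.01  -0.033]
False 18.76 [ 0.4836 -0.1447  0.2623] F [ 0.37  0.51 -2.28] T [-0.02  -0.01   0.053]
True 19.07 [ 0.4839 -0.1447  0.26  ] F [0.69 0.59 4.43] T [ 0.027 -0.126  0.061]
```

Contact came at foot height 0.140, on the arm's top face or chamfer, so the foot is off the hole. I'll raise 4 mm and look with the wrist and side cameras.

Run:
```python
from h import *
s=bot.read_state();bot.move_linear([*H,.266],vel=.03);bot.sleep(.2);P('up')
w=snap('wrist','i1.png');a=snap('scene');b=snap('side')
for n,im in(('w',w),('sc',a),('sd',b)):print(n,'hole',np.round(proj(im,[*H,.14]),1),'foot',np.round(proj(im,[*H,.1457]),1),'head underside',np.round(proj(im,[*H,.2627]),1))
C=lambda im,k,sz=35:cv2.resize(im['frame'][int(k[1])-sz-10:int(k[1])+sz-10,int(k[0])-sz:int(k[0])+sz,::-1],(400,400),interpolation=cv2.INTER_CUBIC)
W=cv2.resize(w['frame'][:,:,::-1],(533,400))
cv2.imwrite('pics/i1c.png',cv2.resize(np.hstack([C(a,proj(a,[*H,.14])),C(b,proj(b,[*H,.14]))]),(800,400)))
```

```text
up 19.67 [ 0.4832 -0.1446  0.2657] F [-0.23  0.07 -1.69] T [ 0.037 -0.058  0.025]
w hole [281.5 197.3] foot [281.5 199.1] head underside [280.5 264.1]
sc hole [227.6 137.1] foot [227.3 135.4] head underside [222.   98.3]
sd hole [200.  289.1] foot [199.6 287.1] head underside [191.7 242. ]
```

View pics/i1.png

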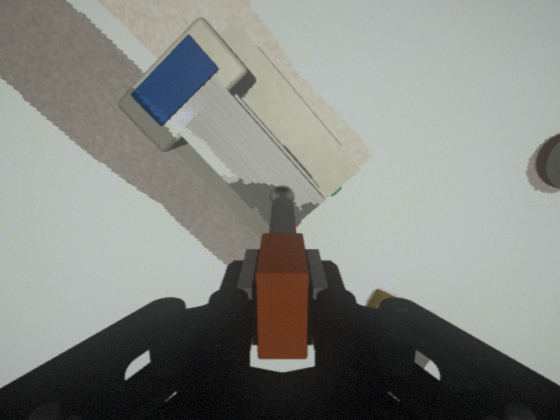

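View pics/i1c.png

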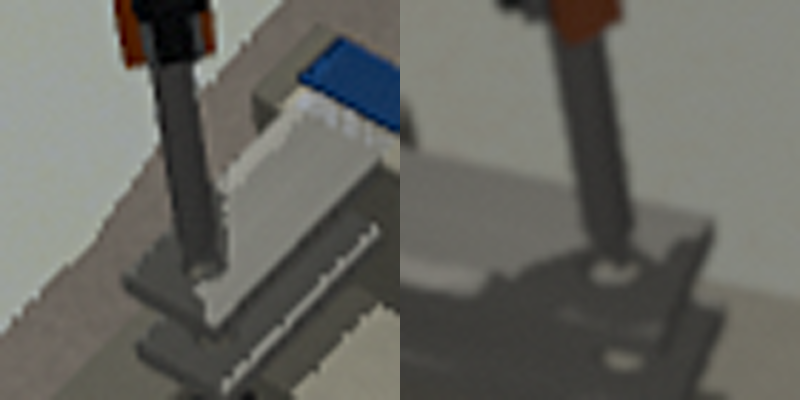

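The wrist camera sees both the foot and the hole near (282,195). I'll enlarge that area.

Run:
```python
import cv2
f=cv2.imread('pics/i1.png')[172:242,245:321]
cv2.imwrite('pics/i1d.png',cv2.convertScaleAbs(cv2.resize(f,None,fx=8,fy=8,interpolation=cv2.INTER_CUBIC),alpha=1.6))
```

```text
(no output)
```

View pics/i1d.png

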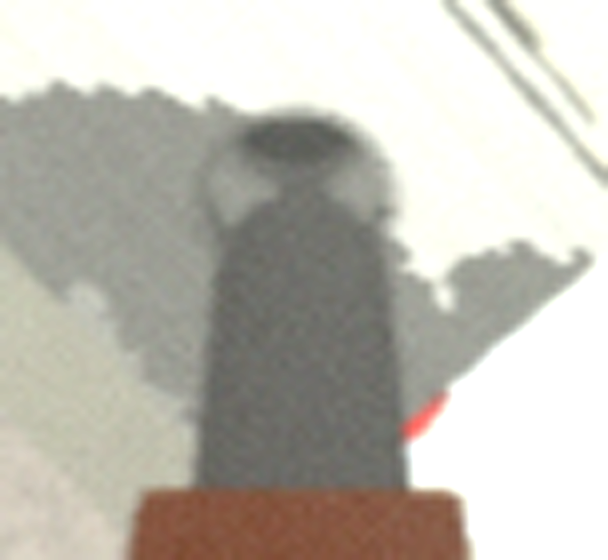

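Run:
```python
from h import *
w=snap('wrist');s=P('');e=s['ee_pos'];M=R.from_quat(s['orientation']).as_matrix();tx=M[:,0];print(tx,M[:,2])
f=e[2]-.1203
pt=lambda x,y,z:np.round(proj(w,[e[0],e[1],0]+x*tx*[1,1,0]+y*M[:,1]*[1,1,0]+np.array([0,0,f+z])),1)
for t,x,y,z in(('head under edge (obs v233.2 u~262.0/303)',.017,.009,.117),('head under',.017,-.009,.117),('taper bottom edge (obs 196)',.0065,0,.011),('shoulder mid edge',.008,0,.014),('tang end foot',.007,0,0),('head top edge near',.017,0,.157),('head top far (obs358)',-.017,0,.157)):print(t,pt(x,y,z))
F=w['frame'].astype(int);m=(F[:,:,0]>1.8*F[:,:,1])&(F[:,:,0]>60)
for v in range(228,240,1):
    u=np.where(m[v,200:360])[0];print(v,len(u),(u.min()+200,u.max()+200) if len(u) else '')
col=F[180:260,279:287].mean(1).astype(int);print([(180+i,*c) for i,c in enumerate(col) if 5<=i<30])
```

```text
19.87 [ 0.4833 -0.1447  0.2659] F [-0.95 -0.48 -1.74] T [0.015 0.034 0.011]
[-0.4847424   0.87465618  0.00117196] [-1.56812008e-03  4.70836787e-04 -9.99998660e-01]
head under edge (obs v233.2 u~262.0/303) [300.8 227.9]
head under [259.7 227.9]
taper bottom edge (obs 196) [281.2 194. ]
shoulder mid edge [281.2 193. ]
tang end foot [281.3 190. ]
head top edge near [279.4 267.9]
head top far (obs358) [279.5 355.6]
228 0 
229 0 
230 0 
231 0 
232 0 
233 0 
234 0 
235 0 
236 0 
237 0 
238 0 
239 0 
[(185, np.int64(126), np.int64(128), np.int64(120)), (186, np.int64(98), np.int64(99), np.int64(93)), (187, np.int64(68), np.int64(70), np.int64(66)), (188, np.int64(60), np.int64(61), np.int64(57)), (189, np.int64(60), np.int64(61), np.int64(57)), (190, np.int64(59), np.int64(59), np.int64(56)), (191, np.int64(64), np.int64(65), np.int64(60)), (192, np.int64(71), np.int64(71), np.int64(67)), (193, np.int64(73), np.int64(74), np.int64(70)), (194, np.int64(75), np.int64(76), np.int64(72)), (195, np.int64(76), np.int64(76), np.int64(72)), (196, np.int64(76), np.int64(76), np.int64(72)), (197, np.int64(72), np.int64(72), np.int64(68)), (198, np.int64(72), np.int64(72), np.int64(69)), (199, np.int64(71), np.int64(72), np.int64(68)), (200, np.int64(71), np.int64(71), np.int64(67)), (201, np.int64(72), np.int64(72), np.int64(68)), (202, np.int64(70), np.int64(71), np.int64(68)), (203, np.int64(71), np.int64(71), np.int64(68)), (204, np.int64(70), np.int64(71), np.int64(67)), (205, np.int64(70), np.int64(70), np.int64(67)), (206, np.int64(70), np.int64(70), np.int64(67)), (207, np.int64(70), np.int64(69), np.int64(66)), (208, np.int64(69), np.int64(70), np.int64(66)), (209, np.int64(70), np.int64(71), np.int64(67))]
```

Relative to the hole, the image puts both the head and the foot about 1.9 mm toward -tool x, which agrees with the contact moment. I'll shift by that much and insert again.

```bash
cat >> h.py <<'E'
def down(c,z,vel=.03,f=6,q=None):
    r=bot.move_linear([*c,z],vel=vel,f_stop=f);bot.sleep(.15);s=P(r);return r,s
E
python3 - <<'E'
from h import *
c=H+.0019*np.array([-.4848,.8746]);print(c)
bot.move_linear([*c,.266],vel=.02);bot.sleep(.2);P('sh')
for z in (.258,.247,.235):
    r,s=down(c,z)
    if r: break
E
```

```text
[ 0.48243888 -0.14300826]
sh 20.32 [ 0.4825 -0.143   0.266 ] F [ 0.08 -0.05 -2.35] T [-0.006  0.033  0.037]
False 20.88 [ 0.4825 -0.143   0.2581] F [ 0.08 -0.6  -1.86] T [0.05  0.004 0.046]
False 21.55 [ 0.4826 -0.143   0.2472] F [ 0.49 -0.71 -1.22] T [ 0.012  0.016 -0.006]
False 22.25 [ 0.4825 -0.143   0.2351] F [ 0.23 -0.16 -2.44] T [-0.043  0.047 -0.036]
```

Run:
```python
from h import *
c=np.array([.48244,-.14301])
for z in (.222,.210,.198,.186,.172):
    r,s=down(c,z)
    if r: break
```

```text
False 22.98 [ 0.4825 -0.143   0.2221] F [-0.09  0.34 -2.51] T [ 0.038  0.084 -0.034]
False 23.68 [ 0.4825 -0.143   0.2101] F [-0.33  0.04 -2.36] T [0.007 0.067 0.005]
False 24.38 [ 0.4825 -0.143   0.1981] F [-0.28  0.08 -1.73] T [-0.039  0.046  0.009]
False 25.08 [ 0.4825 -0.143   0.1861] F [-0.13  0.37 -2.22] T [-0.037  0.054  0.025]
False 25.85 [ 0.4825 -0.143   0.1721] F [-0.92  0.33 -1.9 ] T [-0.019  0.048 -0.041]
```

Through both arms with hardly any side load. Now I'll find the coupling at an angle outside the slot's range. While turning, the TCP will move on a 1.9 mm arc so that the shaft stays on its axis.

```bash
cat >> h.py <<'E'
def tcp(yaw,z): return [H[0]+.0019*np.cos(yaw),H[1]+.0019*np.sin(yaw),z]
E
python3 - <<'E'
from h import *
y=np.radians(115)
bot.goto(tcp(y,.166),quat(y));bot.sleep(.15);P('start')
r=bot.move_linear(tcp(y,.152),vel=.015,f_stop=3.5);bot.sleep(.15);s=P(r)
if r:
    bot.move_linear(tcp(y,s['ee_pos'][2]-.001),vel=.01);bot.sleep(.15);s=P('press')
    t=s['time_s'];bot.move_linear(tcp(y+.03,s['ee_pos'][2]),rot=quat(y+.03),vel=.02);print(bot.read_state()['time_s']-t);P('rot')
E
```

```text
start 26.25 [ 0.4826 -0.143   0.1662] F [-1.27 -0.74 -2.54] T [-0.058  0.201  0.001]
True 26.93 [ 0.4822 -0.143   0.1594] F [2.03 0.23 1.46] T [-0.079 -0.546 -0.035]
press 27.41 [ 0.4826 -0.143   0.1585] F [ 0.88 -0.99  2.19] T [-0.108 -0.21  -0.013]
0.25
rot 27.66 [ 0.4824 -0.143   0.1584] F [0.31 0.07 1.61] T [-0.054 -0.187 -0.006]
```

Run:
```python
from h import *
y=np.radians(115)+.03; z=.1577; log=[]
while y<np.radians(160.8)+.85:
    y+=.03; bot.move_linear(tcp(y,z),rot=quat(y),vel=.02)
    F=[];T=[]
    for _ in range(2): s=bot.read_state();F.append(s['wrist_force']);T.append(s['torque'][2]);bot.sleep(.04)
    F=np.mean(F,0);T=np.mean(T);log.append((round(np.degrees(y),1),*np.round(F,1),round(T,3)))
    if F[2]<-.6 or abs(T)>.1 or np.hypot(*F[:2])>8: break
print(*log,sep='\n');P('end')
```

```text
(np.float64(118.4), np.float64(0.1), np.float64(-0.7), np.float64(2.8), np.float64(-0.036))
(np.float64(120.2), np.float64(-0.3), np.float64(-1.0), np.float64(3.0), np.float64(0.004))
(np.float64(121.9), np.float64(-0.1), np.float64(-0.9), np.float64(3.3), np.float64(-0.038))
(np.float64(123.6), np.float64(0.4), np.float64(-1.2), np.float64(2.5), np.float64(-0.043))
(np.float64(125.3), np.float64(-0.5), np.float64(-0.4), np.float64(-1.3), np.float64(0.002))
end 29.32 [ 0.4813 -0.1428  0.1569] F [-0.31 -0.2  -1.81] T [-0.24   0.094  0.009]
```

The push vanished at 125.3°. I'll turn 0.07 rad farther and lower to the slot's floor.

Run:
```python
from h import *
y=np.radians(125.3)
for k in (.035,.07):
    bot.move_linear(tcp(y+k,.1575),rot=quat(y+k),vel=.02);bot.sleep(.1);P('t')
y+=.07
r=bot.move_linear(tcp(y,.1475),vel=.012,f_stop=3);bot.sleep(.2);P(r)
```

```text
t 29.68 [ 0.4816 -0.143   0.1571] F [-0.88 -1.1  -3.27] T [-0.151  0.264  0.079]
t 30.02 [ 0.482  -0.1432  0.1574] F [-1.45  0.06 -1.77] T [-0.151  0.271 -0.021]
True 30.86 [ 0.4819 -0.1435  0.1494] F [ 1.79 -0.65  1.27] T [ 0.023 -0.634  0.002]
```

The floor was met 10 mm below the coupling's face, as it should be (TCP 0.1494). Now I'll release, retreat and check.

Run:
```python
from h import *
y=np.radians(125.3)+.07
bot.gripper_to(.03);P('open');bot.gripper_to(.05);bot.sleep(.2);P('open2')
bot.move_linear(tcp(y,.26),vel=.08);bot.sleep(.2);P('up')
# look from above
t=np.array([np.cos(y),np.sin(y)]);bot.goto([*(H-.0685*t),.30],quat(y));bot.sleep(.2)
w=snap('wrist','f1.png')
c,a,L,st,n,rc=head(w,.187);print('head',c,np.degrees(a),L)
im=snap('scene');b=snap('side');
C=lambda i,k,sz=40:cv2.resize(i['frame'][int(k[1])-sz-10:int(k[1])+sz-10,int(k[0])-sz:int(k[0])+sz,::-1],(390,390),interpolation=cv2.INTER_CUBIC)
cv2.imwrite('pics/f1c.png',np.hstack([C(im,proj(im,[*H,.14])),C(b,proj(b,[*H,.14]))]))
for n,z,col in(('bottle',0,0),):pass
P('f')
```

```text
open 31.14 [ 0.4798 -0.1432  0.1484] F [ 0.32 -0.33  0.25] T [ 0.03  -0.004  0.011]
open2 31.68 [ 0.4806 -0.1434  0.1489] F [0.21 0.5  0.12] T [ 0.011 -0.03  -0.022]
up 33.42 [ 0.4819 -0.1431  0.2596] F [-0.38 -0.07  0.64] T [-0.005 -0.037  0.003]
head [ 0.48266322 -0.1457989   0.187     ] 128.77297825271737 [np.float64(0.01643641491015599), np.float64(0.03293413525588007)]
f 34.18 [ 0.5261 -0.197   0.2998] F [-0.28  0.93 -0.83] T [-0.084  0.072 -0.012]
```

View pics/f1c.png

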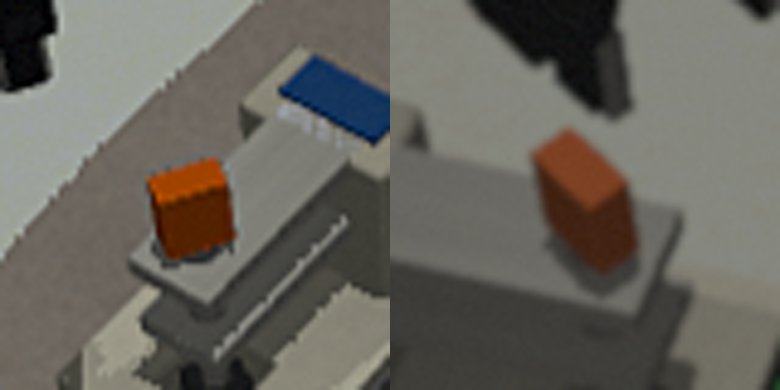

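```bash
python3 -c "
from h import *
bot.job_done();P('done')"
```

```text
the job is handed in; nothing more can be done
the job is handed in; nothing more can be done
```

The shaft is threaded through both arms and, by my checks, fully home in the drive coupling. It is released, and I handed the job in at about 34 s of the 61 s allowed; no verdict is reported.

**How it went:**
- **First insertion:** it touched the rim of the upper hole with about 6 N. The wrist camera showed the shaft 1.9 mm off along the gripper. I shifted by that much, and it then went through both arms with almost no side load.
- **Turning:** I pressed on the coupling with 4–5 N and turned from 115° until the push vanished at 125.3°. I went 0.07 rad farther and lowered gently.

**Last checks:**
- **Depth:** the slot's floor was met 10 mm below the coupling's face, as expected.
- **Position:** the head's centre was within about 1.3 mm of the hole axis and its angle was 128.8° against 129.3° commanded. The pictures show it just above the upper arm.
- **Release:** the wrist force was near zero after opening the fingers, and the arm stands clear.

**Disagreements and gaps:**
- The head measured 16.4 × 32.9 mm in the last view, slightly small against 18 × 34 mm. I took this as pixel error.
- I could not measure how far the drive turned. The twist about the shaft stayed below 0.08 N m in every reading, under the 0.15 N m the coupling resists.
- I did not re-measure the bottle, jar and slide box at the end; the arm's moves stayed well away from them.

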